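# Set the code on the lockout station and pull its reset handle

## Task

Re-arm the lockout station on the bench: set its combination by turning the left dial until its nose points at the second tick clockwise from the long top tick, and the right dial until its nose points at the first tick anticlockwise from the long top tick. Only when both dials are on the code, pull the sprung T-handle between them straight out to its stop, hold it there for a moment, and let it return fully home. Leave the dials on the code and the loose things round the station where they lie.

Things in the scene. Friction and masses are not known exactly. Their poses are not given: they have to be found in the camera images.
- station: Lockout station fixed to the bench: a grey wedge-shaped housing with an aluminium face plate 340 mm wide and 160 mm long up its slope. The plate slopes 35 degrees from level, rising away from the robot (front edge about 35 mm high, back edge about 130 mm). Origin: under its middle, at bench height; x points to its back, y to its left, z up.
- dial_left_grip (a point): Grip point of the left dial: on its axis, 34 mm out from the face plate; x points along the grip to its pointed, white-lined nose (along the plate's up-slope at joint 0), z straight out of the face plate, y across the grip. The dial is a dark steel disc 76 mm across and 6 mm thick with a black bar grip on it, 68 mm long (36 mm of it on the nose side), 16 mm wide, from 6 to 46 mm out from the plate. Centred 105 mm to the left of the pull handle.
- dial_left (a joint): Angle of the left dial (rad): 0 = nose at the long top tick, positive = clockwise as seen facing the plate. Seven black ticks stand round its upper half, 30 degrees (0.524) apart from -90 to +90; the middle one, straight up the slope, is long. Turns -1.75 to 1.75 and stays where it is left (friction about 0.06 N m). Its code is 1.047, the second tick clockwise from the long one. It starts anywhere from -0.45 to 0.62.
- dial_right_grip (a point): Grip point of the right dial: on its axis, 34 mm out from the face plate; x points along the grip to its pointed, white-lined nose (along the plate's up-slope at joint 0), z straight out of the face plate, y across the grip. The dial is a dark steel disc 76 mm across and 6 mm thick with a black bar grip on it, 68 mm long (36 mm of it on the nose side), 16 mm wide, from 6 to 46 mm out from the plate. Centred 105 mm to the right of the pull handle.
- dial_right (a joint): Angle of the right dial (rad): 0 = nose at the long top tick, positive = clockwise as seen facing the plate. Seven black ticks stand round its upper half, 30 degrees (0.524) apart from -90 to +90; the middle one, straight up the slope, is long. Turns -1.75 to 1.75 and stays where it is left (friction about 0.06 N m). Its code is -0.524, the first tick anticlockwise from the long one. It starts anywhere from 0.3 to 0.95.
- pull_grip (a point): Middle of the crossbar of the T-shaped pull handle, in the middle of the face plate, between the dials; 40 mm out from the plate when home. x points along the crossbar, up the slope; z straight out of the plate, y across the bar. The crossbar is black, 80 mm long, 16 mm wide, 20 mm thick (30 to 50 mm out from the plate), on a steel stem 20 mm across.
- pull (a joint): How far the pull handle stands out of its home (m): 0 home, 0.030 at its stop. It slides straight out of the face plate against a spring, about 3.3 N at home rising to 6.6 N at the stop, and springs back home when let go.
- screwdriver: Red-handled flat screwdriver, 180 x 36 x 23 mm, loose, lying in front of the station. Origin: the centre of its underside.
- cutters: Red-handled side cutters, 116 x 57 x 12 mm, loose, lying in front of the station. Origin: the centre of its underside.
- weld_block: Pale block with a white base, 110 x 52 x 57 mm, loose, behind the station. Origin: the centre of its underside.
- wool_tin: Small round pale tin with copper wool, 58 mm across, 33 mm high, loose, behind the station. Origin: the centre of its underside.
- solder_reel: Reel, 51 mm across and 31 mm high, loose, at the right end of the station. Origin: the centre of its underside.
- amber_tape: Flat roll of amber tape, 61 mm across, 13 mm high, loose, at the right end of the station. Origin: the centre of its underside.

How it is judged:
On the way, in this order (a step that is already met when the one before it is completed fails the run):
1. both dials point at their code ticks (each within 0.15 rad) (value of joint dial_left between 0.897 and 1.197 rad and value of joint dial_right between -0.674 and -0.374 rad), for 0.2 s.
2. the pull handle is drawn out to its stop (at least 26 of 30 mm) with both dials on the code (all of step 1 and value of joint pull above 0.026 m), for 0.2 s.
At the end, for the whole second after the job is handed in: The left dial stands at 1.047 rad and the right dial at -0.524 rad, each within 0.15 rad, and the pull handle is back home within 4 mm (all of step 1 and value of joint pull below 0.004 m); the robot touches nothing.
It fails at once if the pull handle is drawn out more than 10 mm while a dial is off the code (value of joint pull above 0.01 m and not (value of joint dial_left between 0.897 and 1.197 rad and value of joint dial_right between -0.674 and -0.374 rad)).
It fails at once if a loose thing round the station is pushed more than 30 mm from where it lay (distance of any of screwdriver, cutters, weld_block, wool_tin, solder_reel, amber_tape from where it was at the start of the episode above 0.03 m).
It also fails if it takes over 58 s, if anything falls off the work surface, if the arm or the gripper's body presses on something with over 40 N, if the wrist force passes 120 N, or if a joint passes its speed limit or range.

## Robot

A 7-joint arm with a two-finger parallel gripper is mounted at the origin on a cart in front of the work surface, level with it; the furniture and walls round the work are solid. World frame = base frame: x ahead of the robot, y to its left, z up, the work surface at z = 0. Lengths are in m, angles in rad, forces in N, time in s.
With the tool pointing down it reaches from about 0.35 to 0.9 m from the base axis. Payload 8.1 kg.
Tool frame: the origin (TCP) lies at the very end of the fingers, on their centre line; the grasp point (between the pads) lies 19 mm behind it; z points along the fingers, y is the line along which they close (so a half turn about z gives the same grasp; the last joint's range is limited). The gripper opens to 85 mm and grips with 20 to 120 N. Pads are 22 mm wide; open, the fingers measure 114 mm over their backs; the gripper's body (76 mm by 85 mm) begins 54 mm behind the grasp point. The pads swing forward as they close: fully open they stand 13 mm farther back than shut.
Start: joints at [1.244, 0.434, 0.025, 1.573, -0.012, 1.134, -0.075], TCP at [0.139, -0.609, 0.231] pointing down, gripper open.
Joint ranges: [-2.62, 2.62], [-0.44, 2.09], [-1.27, 1.32], [0.08, 2.57], [-1.32, 4.46], [0.12, 2], [-2.74, 2.74]. Speed limits (rad/s): [2.22, 2.22, 3.01, 3.01, 3.14, 3.14, 3.14].

## Interface

Orientations are given as a unit quaternion [x, y, z, w].
In Python, from workcell import arm gives the robot as it stands.
- The arm moves only by the tool jog_arm, never from a script. Its argument "commands" is text: rows parted by semicolons, each of 5 numbers parted by spaces: the shift along the tool's x, y, z scaled (see below), then the turn about the tool's z scaled (see below), then the closure, from -1 (fully open) to 1 (shut), so that 0 is half open. In form: x y z twist claw; .... A call has exactly 10 rows; each row shifts and turns the commanded pose from where the row before left it, along the tool's axes as they then stand; what a row does not reach is not made up. The controller multiplies each number of a shift by 25 mm and each number of a turn by 0.08 rad. A row lasts 1/10 s, in which the tool goes at most 50 mm and 8.59 degrees, less where a joint would pass 70% of its speed; a pose out of reach is approached as far as the arm can. A call with a number of a shift or a turn outside -1 to 1 is refused whole. A call with a gripper value outside its range is refused whole. The fingers move at their own pace and stop on an object; "force" is the grip in N (left out, the last holds). Time passes only in rows, so rows that do not move let the fingers close, or fill a call up. It gives the time, the measured TCP pose, the force, the opening and the grip force at its end, in the units of the state.
- arm.observe(): the state, without advancing time (a new reading comes with each control period).
- arm.capture(name): name is "scene" or "top" or "wrist"; returns a dict with "image" (480x640x3 uint8, red, green, blue), "fovy" (degrees; the focal length in pixels is half the picture's height over the tangent of half this angle, whatever the lens; pixels are square), "cx", "cy" (the principal point, pixels), "R" (3x3) and "t" (3): a world point X has camera coordinates R X + t. Camera axes: x right, y down, z forward; pixel columns grow to the right and rows downward; lengths in m; the calibration is good to about 2 mm. A picture is of the moment at which its call begins. There is no depth.
- arm.hand_in(): hands the job in; it is judged then, once.
The state is a dict: "time": time; "qpos": joint angles; "joint_velocities": joint speeds; "joint_efforts": joint torques, N m; "ee_pos": TCP position; "ee_rot": TCP orientation; "contact_force": force on the tool from outside, world axes, zero at the start; "ft_torque": the same for the moment, N m; "width": finger opening in m; "gripper_force": force on a finger pad.
Only numpy, scipy, OpenCV 4.12 (cv2) and the standard library are available. Lean on these libraries where they do the work, as an engineer would, in place of code of your own. Each camera call takes 0.05 s, during which the arm holds its last target. There are 200 camera calls.

## Working session

There is one attempt and no reset: what is moved stays moved. The work goes in short steps, Python scripts to look and compute and a tool call to move; the robot and the scene stay as the last step left them, time stands still between calls to the robot, and variables do not carry over. Pictures are saved under pics/ and viewed, at most 10 in all, crops included, and the job is handed in when it is done.

Besides the shell and the picture viewer there is one more tool, called after "Call:" as name(argument=value, ...) on one line, values as JSON. jog_arm: Moves the arm, as the interface text tells. Shifts and turns lie within -1 to 1; 1 stands for 25 mm of shift or 0.08 rad of turn. Its arguments: {"type":"object","properties":{"commands":{"type":"string"},"force":{"type":"number"}},"required":["commands"]}

```bash
mkdir -p pics; ls; cat > h.py <<'E'
import numpy as np, cv2, json, pickle
from workcell import arm
from scipy.spatial.transform import Rotation as Ro
def snap(cam,name):
    c=arm.capture(cam); pickle.dump(c,open(f'pics/{name}.pkl','wb')); cv2.imwrite(f'pics/{name}.png',c['image'][:,:,::-1]); return c
def K(c):
    f=240/np.tan(np.radians(c['fovy'])/2); return np.array([[f,0,c['cx']],[0,f,c['cy']],[0,0,1]])
def load(n): return pickle.load(open(f'pics/{n}.pkl','rb'))
def P(c): return K(c)@np.c_[c['R'],c['t']]
def tri(c1,u1,c2,u2):
    X=cv2.triangulatePoints(P(c1),P(c2),np.array(u1,float).reshape(2,1),np.array(u2,float).reshape(2,1)); return (X[:3]/X[3]).ravel()
def proj(c,X):
    x=P(c)@np.r_[X,1]; return x[:2]/x[2]
E
python3 - <<'E'
from h import *
a=snap('scene','s0');b=snap('top','t0');
for c in (a,b): print(c['fovy'],c['cx'],c['cy'],c['R'].round(3).tolist(),c['t'].round(3).tolist())
print({k:np.round(v,3).tolist() for k,v in arm.observe().items()})
E
```

```text
pics
52.6964528711691 327.7012441722637 231.80673750629123 [[-0.714, -0.7, -0.002], [-0.521, 0.534, -0.666], [0.468, -0.474, -0.746]] [0.243, 0.427, 0.613]
49.71423061860661 328.5917276409812 247.8080238298899 [[-0.02, -1.0, 0.009], [-0.994, 0.019, -0.105], [0.105, -0.011, -0.994]] [-0.203, 0.519, 0.925]
{'time': 0.1, 'qpos': [1.244, 0.435, 0.025, 1.574, -0.012, 1.134, -0.075], 'joint_velocities': [0.001, -0.004, 0.002, -0.003, -0.001, -0.001, 0.002], 'joint_efforts': [0.004, -67.175, 1.029, -31.69, 0.016, 0.007, 0.0], 'ee_pos': [0.139, -0.609, 0.231], 'ee_rot': [0.994, 0.112, -0.0, -0.001], 'contact_force': [-0.986, 0.584, 0.106], 'ft_torque': [-0.036, 0.021, -0.031], 'gripper_force': 0.0, 'width': 0.086}
```

View pics/s0.png

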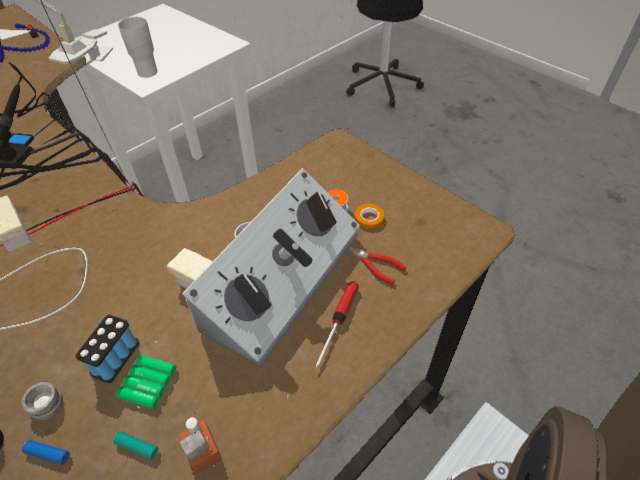

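View pics/t0.png

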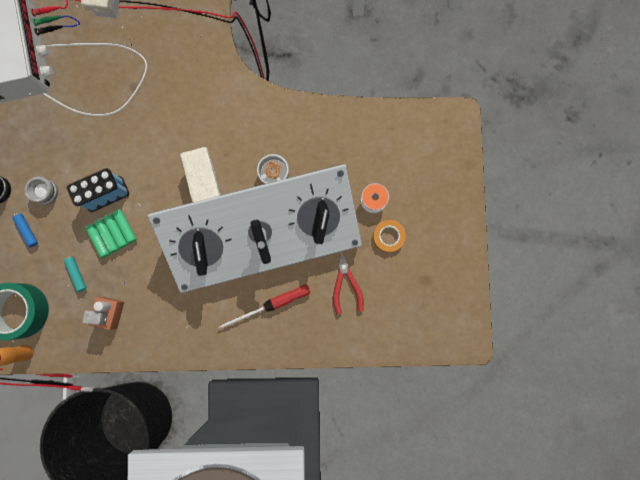

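```bash
python3 - <<'E'
import cv2,numpy as np
t=cv2.imread('pics/t0.png')[150:310,140:370]; s=cv2.imread('pics/s0.png')[155:375,170:370]
cv2.imwrite('pics/t0c.png',cv2.resize(t,None,fx=3.4,fy=3.4,interpolation=cv2.INTER_CUBIC))
cv2.imwrite('pics/s0c.png',cv2.resize(s,None,fx=2.7,fy=2.7,interpolation=cv2.INTER_CUBIC))
E
```

```text
(no output)
```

View pics/t0c.png

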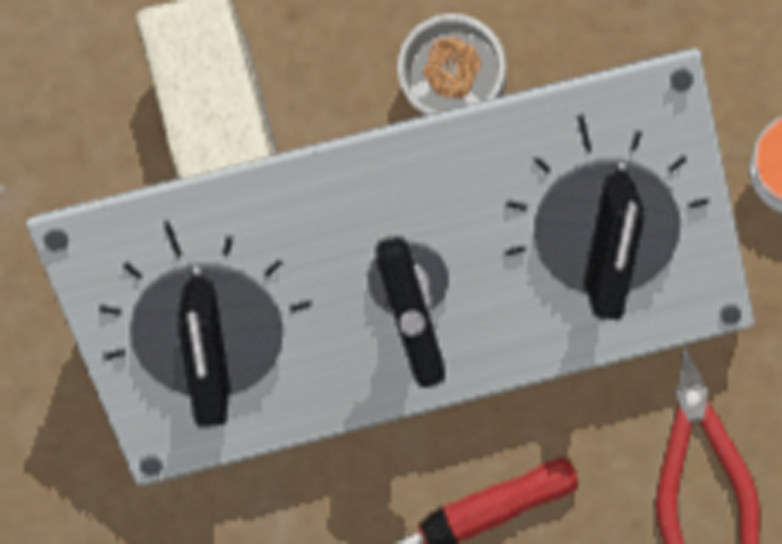

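View pics/s0c.png

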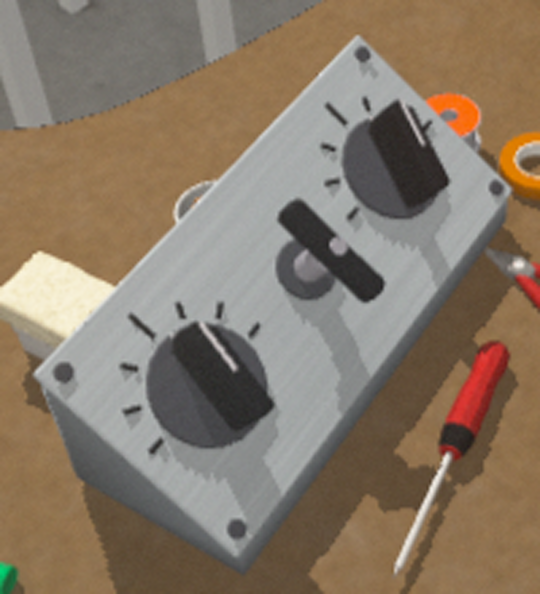

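The crops show the plate corners, screws, ticks and white grip lines clearly: the left nose is just clockwise of its long tick and the right nose is near +1 tick. Next I'll fit the station pose.

```bash
cat >> h.py <<'E'
s35,c35=np.sin(np.radians(35)),np.cos(np.radians(35))
E
python3 - <<'E'
from h import *
from scipy.optimize import least_squares
s,t=load('s0'),load('t0')
T=np.array([[30,220],[698,50],[752,324],[138,485],[56,240],[681,79],[730,315],[151,466]])/3.4+[140,150]
S=np.array([[37,374],[359,37],[512,187],[242,570],[64,372],[362,54],[496,187],[236,529]])/2.7+[170,155]
X=np.array([tri(s,a,t,b) for a,b in zip(S,T)]);print(X.round(4))
for c,U in((s,S),(t,T)): print(np.round([proj(c,x)-u for x,u in zip(X,U)],1).tolist())
O=X[:4].mean(0)  # plate centre
ey=((X[0]+X[3]-X[1]-X[2])); yaw=np.arctan2(-ey[0],ey[1])
up=(X[0]+X[1]-X[2]-X[3]); print('centre',O,'yaw',yaw,'slope',np.degrees(np.arcsin(up[2]/np.linalg.norm(up))),np.linalg.norm(up)/2,np.linalg.norm(ey)/2, ey)
E=np.array
ex=np.array([np.cos(yaw),np.sin(yaw),0]); l=np.array([-np.sin(yaw),np.cos(yaw),0]); z=np.array([0,0,1.])
u=c35*ex+s35*z; n=-s35*ex+c35*z
np.savez('st.npz',O=O,ex=ex,l=l,u=u,n=n,yaw=yaw)
def ray(c,p,h):
    d=c['R'].T@np.linalg.inv(K(c))@np.r_[p,1]; C=-c['R'].T@c['t']
    k=((O+h*n-C)@n)/(d@n); q=C+k*d-O; return np.array([q@u,-(q@l)])
wl={'L':([(193,312),(200,377)],[(200,322),(237,370)],-.105),'R':([(631,203),(620,270)],[(405,104),(425,145)],.105)}
for k,(a,b,y) in wl.items():
  for c,ps,sc,o in((t,a,3.4,[140,150]),(s,b,2.7,[170,155])):
    q=[ray(c,np.array(p)/sc+o,.046) for p in ps]; d=q[0]-q[1]; print(k,np.round(q,4).tolist(),'ang',np.arctan2(d[1],d[0]))
E
```

```text
[[ 0.5655  0.0853  0.1245]
 [ 0.6442 -0.2424  0.1255]
 [ 0.5173 -0.2715  0.0409]
 [ 0.4369  0.0579  0.0251]
 [ 0.5559  0.0732  0.1234]
 [ 0.6308 -0.2334  0.1232]
 [ 0.5218 -0.2593  0.0467]
 [ 0.448   0.0471  0.0451]]
[[0.1, 0.0], [0.1, 0.0], [0.4, 0.1], [-0.9, -0.2], [0.4, 0.1], [0.4, 0.1], [0.5, 0.1], [0.7, 0.1]]
[[-0.0, -0.1], [-0.0, -0.1], [-0.2, -0.3], [0.5, 0.5], [-0.2, -0.3], [-0.3, -0.3], [-0.3, -0.4], [-0.3, -0.4]]
centre [ 0.54096083 -0.09268236  0.07897293] yaw 0.23748598477685923 slope 35.12470209565545 0.15995189140471747 0.3381594498105143 [-0.15906192  0.65713468 -0.01675006]
L [[0.0318, -0.0986], [-0.003, -0.1068]] ang 0.23117434470489523
L [[0.0345, -0.0968], [0.0001, -0.1029]] ang 0.17709357074282
R [[0.0297, 0.118], [-0.0041, 0.1052]] ang 0.362761158895593
R [[0.0283, 0.1211], [0.0001, 0.1085]] ang 0.419753080334678
```

```bash
cat >> h.py <<'E'
def mv(p,q,h,side,z=None):
    "units (25mm rows) to reach plate point: p upslope,q right of dial,h normal; side -1 left dial,0 pull,1 right"
    S=np.load('st.npz'); W=S['O']+S['u']*p-S['l']*(q+.105*side)+S['n']*h
    if z: W[2]=z
    o=arm.observe(); R=Ro.from_quat(o['ee_rot']).as_matrix(); print('target',W.round(4),'tcp',o['ee_pos'].round(4) if hasattr(o['ee_pos'],'round') else o['ee_pos'],'units',(R.T@(W-o['ee_pos'])/.025).round(2))
E
python3 - <<'E'
from h import *
mv(.035,.046,.018,1,.19); mv(.035,.046,.018,1); mv(.035,.008,.018,1); mv(.029,-.027,.018,-1); mv(0,0,.04,0)
S=np.load('st.npz');print(Ro.from_quat(arm.observe()['ee_rot']).as_matrix().round(3),S['ex'])
E
```

```text
target [ 0.5943 -0.2351  0.19  ] tcp [ 0.1386 -0.609   0.2306] units [ 21.09 -10.54   1.64]
target [ 0.5943 -0.2351  0.1138] tcp [ 0.1386 -0.609   0.2306] units [ 21.09 -10.53   4.69]
target [ 0.5854 -0.1982  0.1138] tcp [ 0.1386 -0.609   0.2306] units [ 21.07 -12.05   4.69]
target [0.523  0.0388 0.1104] tcp [ 0.1386 -0.609   0.2306] units [ 20.74 -21.85   4.84]
target [ 0.5187 -0.0981  0.1117] tcp [ 0.1386 -0.609   0.2306] units [ 19.36 -16.55   4.78]
[[ 0.975  0.222 -0.   ]
 [ 0.222 -0.975  0.001]
 [-0.    -0.001 -1.   ]] [0.97193249 0.23525992 0.        ]
```

Call:
jog_arm(commands="0.9 -0.45 0 0 1;0.9 -0.45 0 0 1;0.9 -0.45 0 0 1;0.9 -0.45 0 0 1;0.9 -0.45 0 0 1;0.9 -0.45 0 0 1;0.9 -0.45 0 0 1;0.9 -0.45 0 0 1;0.9 -0.45 0 0 1;0.9 -0.45 0 0 1", force=40)

```text
time: 1.1
ee_pos: [0.3336, -0.4489, 0.231]
ee_rot: [0.994, 0.112, -0.0, -0.0]
contact_force: [1.0, 0.1, 0.0]
width: -0.0001
gripper_force: 0.0
```

Call:
jog_arm(commands="0.9 -0.45 0 0 1;0.9 -0.45 0 0 1;0.9 -0.45 0 0 1;0.9 -0.45 0 0 1;0.9 -0.45 0 0 1;0.9 -0.45 0 0 1;0.9 -0.45 0.2 0 1;0.9 -0.45 0.4 0 1;0.9 -0.45 0.5 0 1;0.9 -0.45 0.5 0 1")

```text
time: 2.1
ee_pos: [0.5281, -0.2895, 0.1906]
ee_rot: [0.994, 0.112, -0.0, -0.0]
contact_force: [0.2, 0.3, -0.2]
width: 0.0002
gripper_force: 0.0
```

```bash
python3 - <<'E'
from h import *
mv(.035,.046,.018,1)
snap('wrist','w1')
E
```

```text
target [ 0.5943 -0.2351  0.1138] tcp [ 0.5281 -0.2895  0.1906] units [ 3.07 -1.53  3.07]
```

View pics/w1.png

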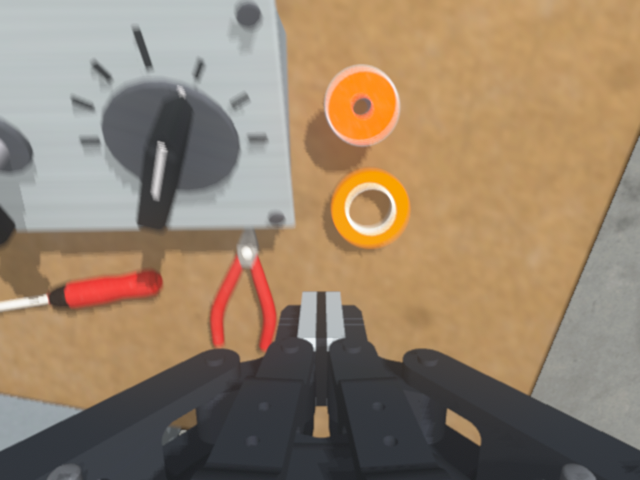

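The wrist view shows the right dial's nose (about (180,95)) near the first clockwise tick, and the shut fingertips at (322,295). I'll position beside the right grip, lower and push.

Call:
jog_arm(commands="0.8 -0.4 0 0 1;0.8 -0.4 0 0 1;0.8 -0.4 0 0 1;0.67 -0.33 0 0 1;0 0 0.6 0 1;0 0 0.6 0 1;0 0 0.6 0 1;0 0 0.6 0 1;0 0 0.5 0 1;0 0 0.1 0 1")

```text
time: 3.15
ee_pos: [0.5929, -0.2357, 0.1144]
ee_rot: [0.994, 0.112, -0.001, -0.001]
contact_force: [-0.5, -0.1, -0.2]
width: -0.0
gripper_force: 0.0
```

Call:
jog_arm(commands="0 -0.2 0 0 1;0 -0.2 0 0 1;0 -0.2 0 0 1;0 -0.2 0 0 1;0 -0.2 0 0 1;0 -0.2 0 0 1;0 -0.2 0 0 1;0 -0.1 0 0 1;0 0 0 0 1;0 0 0 0 1")

```text
time: 4.15
ee_pos: [0.5863, -0.1992, 0.1167]
ee_rot: [0.994, 0.112, 0.001, 0.0]
contact_force: [2.7, -0.6, 2.0]
width: -0.0002
gripper_force: 1.9
```

```bash
python3 - <<'E'
from h import *
mv(.035,.008,.018,1)
a=snap('scene','s2')['image'];b=snap('top','t2')['image'];w=snap('wrist','w2')['image']
A=cv2.resize(a[155:355,180:370],(400,421));B=cv2.resize(b[150:310,260:370],(380,553));
im=np.zeros((560,800,3),np.uint8); im[:421,:400]=A; im[:553,410:790]=B
cv2.imwrite('pics/m2.png',im[:,:,::-1])
E
```

```text
target [ 0.5854 -0.1982  0.1138] tcp [ 0.5863 -0.1992  0.1167] units [-0.03 -0.05  0.12]
```

View pics/w2.png

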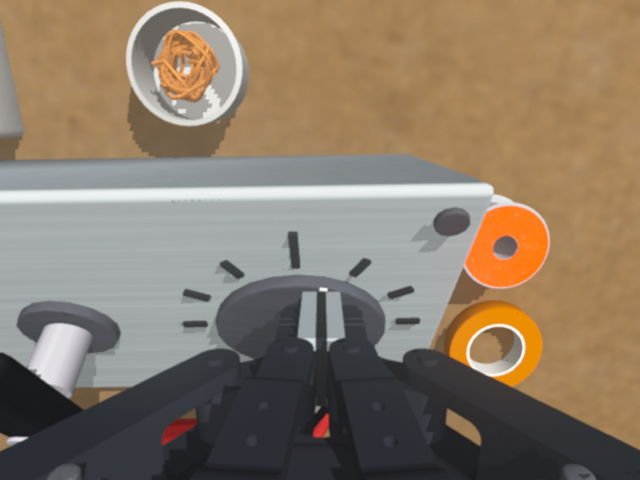

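View pics/m2.png

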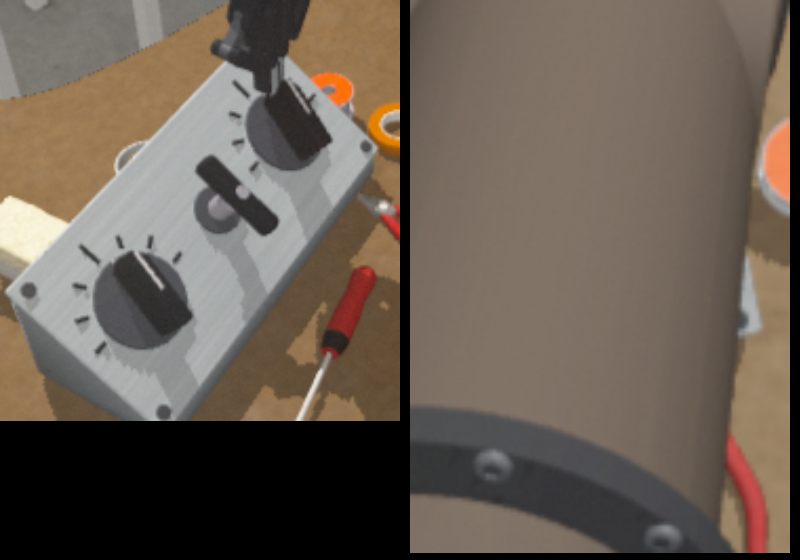

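The finger passed uphill of the right nose: the dial is still near +0.39. I'll straddle the grip on its axis instead and twist.

Call:
jog_arm(commands="0 0 -0.4 0 1;0 0 -0.6 0 1;0 0 -0.6 0 1;0 0 -0.7 0 1;0 0 -0.7 0 0.15;-0.4 0 0 0 0.15;-0.4 0 0 0 0.15;-0.4 0 0 0 0.15;-0.4 0 0 0 0.15;0 0 0 0 0.15")

```text
time: 5.3
ee_pos: [0.5444, -0.209, 0.1908]
ee_rot: [0.994, 0.111, -0.001, -0.0]
contact_force: [0.1, -0.1, 0.5]
width: 0.0365
gripper_force: 0.0
```

```bash
python3 - <<'E'
from h import *
mv(-.006,0,.026,1); mv(-.006,0,.026,-1)
print(arm.observe()['width'],arm.observe()['qpos'])
E
```

```text
target [ 0.5464 -0.1994  0.0968] tcp [ 0.5444 -0.209   0.1908] units [ 0.17 -0.36  3.76]
target [0.497  0.0047 0.0968] tcp [ 0.5444 -0.209   0.1908] units [ 0.04 -8.75  3.76]
0.036470507639850235 [ 0.3853451   0.41262293 -0.15290877  1.71845036  0.07253136  1.01801594
 -1.14181228]
```

Call:
jog_arm(commands="0.17 -0.36 0 0.8 0.15;0 0 0 1 0.15;0 0 0 1 0.15;0 0 0.3 1 0.15;0 0 0.5 1 0.15;0 0 0.6 0 0.15;0 0 0.6 0 0.15;0 0 0.6 0 0.15;0 0 0.6 0 0.15;0 0 0.5 0 0.15")

```text
time: 6.3
ee_pos: [0.5486, -0.1983, 0.0977]
ee_rot: [0.997, -0.08, -0.0, -0.0]
contact_force: [0.1, 0.4, 0.1]
width: 0.0357
gripper_force: 0.0
```

Call:
jog_arm(commands="0 0 0 0 0.3;0 0 0 -1 0.35;0 0 0 -1 0.35;0 0 0 -1 0.35;0 0 0 -1 0.35;0 0 0 -1 0.35;0 0 0 -1 0.35;0 0 0 -1 0.35;0 0 0 -1 0.35;0 0 0 -1 0.35")

```text
time: 7.3
ee_pos: [0.549, -0.1993, 0.0996]
ee_rot: [0.961, 0.277, 0.0, 0.001]
contact_force: [-0.5, -1.5, 0.1]
width: 0.0278
gripper_force: 1.6
```

Call:
jog_arm(commands="0 0 0 -1 0.35;0 0 0 -1 0.35;0 0 0 -0.5 0.35;0 0 0 0 0.45;0 0 0 0 0.6;0 0 0 0 0.6;0 0 0 0 0.6;0 0 0 0 0.6;0 0 0 0 0.6;0 0 0 0 0.6", force=20)

```text
time: 8.3
ee_pos: [0.5484, -0.199, 0.0993]
ee_rot: [0.929, 0.37, -0.0, 0.0]
contact_force: [-5.5, -0.5, 5.4]
width: 0.0232
gripper_force: 18.0
```

```bash
python3 - <<'E'
from h import *
o=arm.observe(); print(o['contact_force'],o['width'],o['gripper_force'],o['ee_rot'])
a=snap('scene','s3')['image'];w=snap('wrist','w3')['image']
im=np.zeros((480,800,3),np.uint8); im[:421,:400]=cv2.resize(a[155:355,180:370],(400,421)); im[:300,400:]=cv2.resize(w,(400,300))
cv2.imwrite('pics/m3.png',im[:,:,::-1])
E
```

```text
[-5.54225376 -0.48546898  5.44930332] 0.023172160162594678 18.009950504056178 [ 9.29026314e-01  3.70013386e-01 -3.53422131e-04  2.79580863e-04]
```

View pics/m3.png

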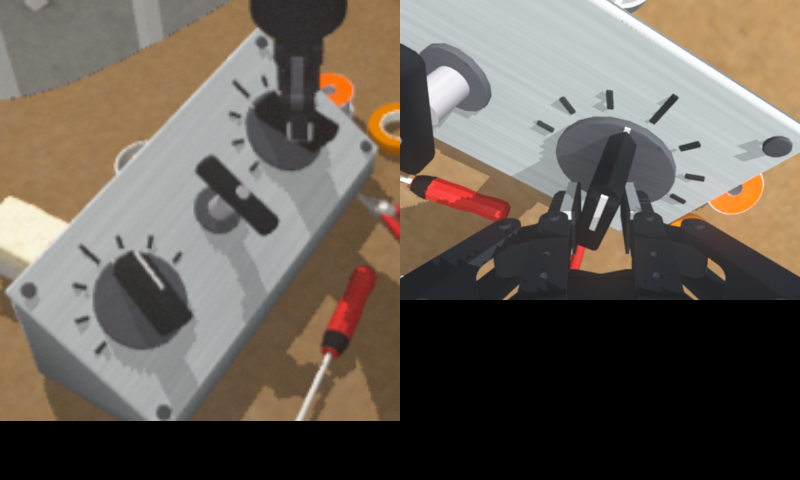

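```bash
cat >> h.py <<'E'
def ray(c,p,h,side):
    S=np.load('st.npz');O,u,l,n=S['O'],S['u'],S['l'],S['n']
    d=c['R'].T@np.linalg.inv(K(c))@np.r_[p,1]; C=-c['R'].T@c['t']
    q=C+((O+h*n-C)@n)/(d@n)*d-O; return np.array([q@u,-(q@l)-.105*side])
def ang(c,a,b,h,side):
    q=[ray(c,x,h,side) for x in(a,b)]; d=q[0]-q[1]; print(np.round(q,4).tolist(),'ang',np.arctan2(d[1],d[0]))
E
python3 - <<'E'
from h import *
w=load('w3')
ang(w,(326,312),(308,372),.046,1)
for h in(.006,.02): print(h,ray(w,(365,208),h,1))
print('tick check',ray(w,(422,173),0,1),ray(w,(334,158),0,1))
E
```

```text
[[0.0296, -0.0065], [-0.01, 0.0052]] ang -0.28603471480876697
0.006 [ 0.03500051 -0.00677761]
0.02 [ 0.04751684 -0.01034084]
tick check [0.05408003 0.00174074] [ 0.04179626 -0.02399758]
```

Call:
jog_arm(commands="0 0 0 -0.5 0.6;0 0 0 -0.5 0.6;0 0 0 -0.5 0.6;0 0 0 -0.5 0.6;0 0 0 -0.5 0.6;0 0 0 -0.5 0.6;0 0 0 -0.5 0.6;0 0 0 0 0.6;0 0 0 0 0.6;0 0 0 0 0.6")

```text
time: 9.4
ee_pos: [0.5483, -0.199, 0.0999]
ee_rot: [0.868, 0.496, -0.0, 0.0]
contact_force: [-9.8, 1.1, 12.7]
width: 0.023
gripper_force: 47.9
```

```bash
python3 - <<'E'
from h import *
o=arm.observe(); print(o['contact_force'],o['width'],o['gripper_force'],o['ee_rot'])
w=snap('wrist','w4')
im=w['image'].copy()
# project hypothesised nose-bottom-tip and top line for angles
S=np.load('st.npz')
for th,col in((-.374,(255,0,0)),(-.524,(0,255,0)),(-.674,(0,0,255))):
    f=lambda r,h: tuple(int(v) for v in proj(w,S['O']+S['u']*r*np.cos(th)-S['l']*(.105+r*np.sin(th))+S['n']*h))
    cv2.circle(im,f(.037,.008),3,col,1); cv2.line(im,f(0,.046),f(.034,.046),col,1)
cv2.imwrite('pics/w4a.png',im[:,:,::-1])
E
```

```text
[-9.83447048  1.10034141 12.74666067] 0.02295014735130471 47.87897675356362 [ 8.68473968e-01  4.95734460e-01 -3.81141748e-04  4.08941476e-04]
```

View pics/w4a.png

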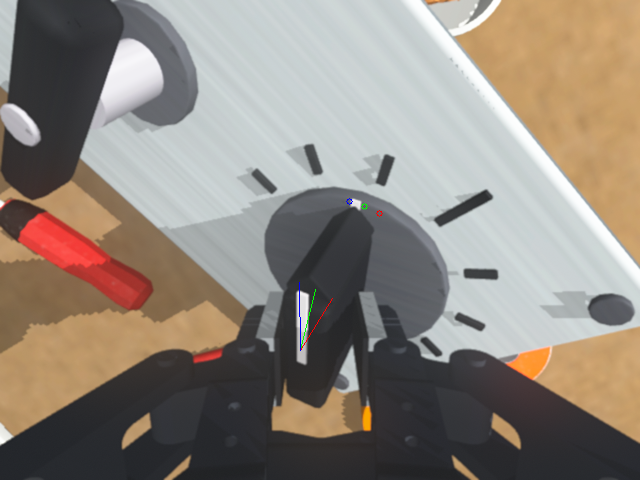

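Call:
jog_arm(commands="0 0 0 0.5 0.6;0 0 0 0.5 0.6;0 0 0 0 0.6;0 0 0 0 0.15;0 0 0 0 0.15;0 0 0 0 0.15;0 0 -0.5 0 0.15;0 0 -1 0 0.15;0 0 -1 0 0.15;0 0 -1 0 0.15")

```text
time: 10.45
ee_pos: [0.5489, -0.1983, 0.1881]
ee_rot: [0.887, 0.462, 0.0, 0.0]
contact_force: [0.1, 0.2, -0.8]
width: 0.0366
gripper_force: 0.0
```

```bash
cat >> h.py <<'E'
def overlay(w,side,ths,name,crop=None,f=1):
    im=w['image'].copy();S=np.load('st.npz')
    for th,col in zip(ths,((255,0,0),(0,255,0),(0,0,255))):
        g=lambda r,h: tuple(int(v) for v in proj(w,S['O']+S['u']*r*np.cos(th)-S['l']*(.105*side+r*np.sin(th))+S['n']*h))
        cv2.circle(im,g(.037,.008),3,col,1); cv2.line(im,g(0,.046),g(.034,.046),col,1)
    if crop: y0,y1,x0,x1=crop; im=im[y0:y1,x0:x1]
    cv2.imwrite(f'pics/{name}.png',cv2.resize(im,None,fx=f,fy=f)[:,:,::-1])
E
python3 - <<'E'
from h import *
o=arm.observe(); print(o['contact_force'],o['width'],o['ee_pos'])
overlay(snap('wrist','w5'),1,(-.374,-.524,-.674),'w5a')
mv(-.006,0,.026,-1)
E
```

```text
[ 0.05276029  0.16443706 -0.78552723] 0.036627576073790614 [ 0.54890375 -0.19828718  0.1880829 ]
target [0.497  0.0047 0.0968] tcp [ 0.5511 -0.1986  0.1924] units [ 5.41 -6.46  3.8 ]
```

View pics/w5a.png

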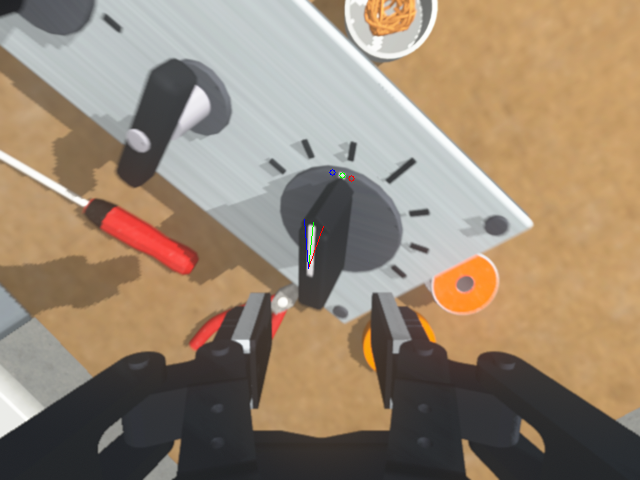

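The right dial sits on its code: the nose dot at (342,175) and the white line match the green overlay for -0.524. I've used all 10 views, so I'll read the angles by code from now on.

```bash
cat >> h.py <<'E'
def est(c,side):
    "dial angle: white line on black grip top (h=.046), contrast score over angle and small offsets"
    S=np.load('st.npz'); g=cv2.GaussianBlur(c['image'].min(2),(3,3),0).astype(np.float32); M=P(c); best=[]
    r=np.linspace(.002,.028,20)
    def val(th,dp,dq,o):
        p=dp+r*np.cos(th)-o*np.sin(th); q=dq+r*np.sin(th)+o*np.cos(th)+.105*side
        X=S['O']+np.outer(p,S['u'])-np.outer(q,S['l'])+.046*S['n']; x=M@np.c_[X,np.ones(20)].T; x=(x[:2]/x[2]).astype(np.float32)
        return cv2.remap(g,x[0],x[1],cv2.INTER_LINEAR).ravel()
    for th in np.arange(-1.7,1.7,.03):
        for dp in(-.003,0,.003):
            for dq in np.arange(-.005,.0051,.001):
                best.append((np.mean(val(th,dp,dq,0))-.5*np.mean(np.maximum(val(th,dp,dq,.005),val(th,dp,dq,-.005)))*2,th,dp,dq))
    best.sort(reverse=True); b=np.array(best[:8]); return b[0].round(3).tolist(),'avg',round(b[:,1].mean(),3)
E
python3 - <<'E'
from h import *
for n in('s0','t0'): print(n,est(load(n),-1),est(load(n),1))
for n in('w1','w3','w4','w5'): print(n,est(load(n),1))
E
```

```text
s0 ([90.486, 0.16, 0.0, 0.002], 'avg', np.float64(0.171)) ([38.774, 0.43, 0.0, 0.001], 'avg', np.float64(0.411))
t0 ([116.613, 0.19, 0.0, -0.001], 'avg', np.float64(0.194)) ([106.993, 0.43, 0.0, 0.0], 'avg', np.float64(0.4))
w1 ([151.509, 0.4, 0.003, -0.001], 'avg', np.float64(0.4))
w3 ([161.71, -0.29, 0.003, 0.001], 'avg', np.float64(-0.249))
w4 ([163.709, -0.59, 0.0, -0.001], 'avg', np.float64(-0.62))
w5 ([164.476, -0.59, 0.0, 0.001], 'avg', np.float64(-0.564))
```

Call:
jog_arm(commands="0.54 -0.65 0 1 0.15;0.55 -0.55 0 1 0.15;0.5 -0.6 0 1 0.15;0.45 -0.65 0 1 0.15;0.4 -0.7 0 1 0.15;0.35 -0.75 0 1 0.15;0.3 -0.8 0 1 0.15;0.25 -0.8 0 1 0.15;0.2 -0.8 0 1 0.15;0.1 -0.8 0 1 0.15")

```text
time: 11.5
ee_pos: [0.5238, 0.0047, 0.1871]
ee_rot: [0.997, 0.078, 0.001, -0.0]
contact_force: [-0.3, -0.2, -0.8]
width: 0.0367
gripper_force: 0.0
```

```bash
python3 - <<'E'
from h import *
mv(-.006,0,.026,-1); print(arm.observe()['ee_rot'],arm.observe()['qpos'])
E
```

```text
target [0.497  0.0047 0.0968] tcp [0.5238 0.0047 0.1871] units [-1.06 -0.17  3.61]
[ 9.96929725e-01  7.82998104e-02  5.00778522e-04 -1.13443567e-04] [ 0.11106913  0.3353896  -0.28479275  1.85867704  0.11278293  0.96207148
 -1.63725269]
```

Twisting clockwise from here would run joint 7 into its range, so I'll take the half-turned grasp.

Call:
jog_arm(commands="-0.53 -0.08 0 0 0.15;-0.53 -0.08 0 0 0.15;0 0 0 -1 0.15;0 0 0 -1 0.15;0 0 0 -1 0.15;0 0 0 -1 0.15;0 0 0 -1 0.15;0 0 0 -1 0.15;0 0 0 -1 0.15;0 0 0 -1 0.15")

```text
time: 12.5
ee_pos: [0.4964, 0.0025, 0.1867]
ee_rot: [0.921, 0.39, 0.0, 0.0]
contact_force: [0.7, -0.6, 0.2]
width: 0.0362
gripper_force: 0.0
```

Call:
jog_arm(commands="0 0 0 -1 0.15;0 0 0 -1 0.15;0 0 0 -1 0.15;0 0 0 -1 0.15;0 0 0 -1 0.15;0 0 0 -1 0.15;0 0 0 -1 0.15;0 0 0 -1 0.15;0 0 0 -1 0.15;0 0 0 -1 0.15")

```text
time: 13.5
ee_pos: [0.4965, 0.0025, 0.1867]
ee_rot: [0.696, 0.718, -0.0, 0.0]
contact_force: [0.1, -0.2, 0.7]
width: 0.0364
gripper_force: 0.0
```

Call:
jog_arm(commands="0 0 0 -1 0.15;0 0 0 -1 0.15;0 0 0 -1 0.15;0 0 0 -1 0.15;0 0 0 -1 0.15;0 0 0 -1 0.15;0 0 0 -1 0.15;0 0 0 -1 0.15;0 0 0 -1 0.15;0 0 0 -1 0.15")

```text
time: 14.5
ee_pos: [0.4965, 0.0024, 0.1867]
ee_rot: [0.361, 0.932, -0.0, 0.0]
contact_force: [1.0, -0.5, -0.4]
width: 0.0365
gripper_force: 0.0
```

Call:
jog_arm(commands="0 0 0 -1 0.15;0 0 0 -1 0.15;0 0 0 -1 0.15;0 0 0 -1 0.15;0 0 0 -1 0.15;0 0 0 -1 0.15;0 0 0 -1 0.15;0 0 0 -1 0.15;0 0 0 -1 0.15;0 0 0 -0.8 0.15")

```text
time: 15.5
ee_pos: [0.4965, 0.0023, 0.1866]
ee_rot: [-0.022, 1.0, -0.001, 0.0]
contact_force: [-0.9, 0.3, -0.0]
width: 0.0364
gripper_force: 0.0
```

```bash
python3 - <<'E'
from h import *
mv(-.006,0,.026,-1); o=arm.observe();print(o['ee_rot'],o['qpos'],'yaw',Ro.from_quat(o['ee_rot']).as_euler('xyz'))
w=snap('wrist','w6'); print(est(w,-1),est(w,1)); print(proj(w,np.load('st.npz')['O']+.105*np.load('st.npz')['l']))
E
```

```text
target [0.497  0.0047 0.0968] tcp [0.4965 0.0023 0.1866] units [-0.02  0.1   3.59]
[-2.22509495e-02  9.99752289e-01 -5.03863058e-04  3.44668734e-05] [ 0.60789688  0.43716202 -0.95409043  1.88425196  0.41493954  1.03338532
  1.09453272] yaw [-3.14058364e+00  4.64938083e-05 -3.09708705e+00]
([177.099, 0.16, 0.0, 0.001], 'avg', np.float64(0.171)) ([0.676, -1.7, 0.0, -0.002], 'avg', np.float64(0.419))
[331.70214396 267.44792975]
```

Call:
jog_arm(commands="0 0.1 0.3 0 0.15;0 0 0.5 0 0.15;0 0 0.6 0 0.15;0 0 0.6 0 0.15;0 0 0.6 0 0.15;0 0 0.6 0 0.15;0 0 0.35 0 0.15;0 0 0 0 0.35;0 0 0 0.5 0.35;0 0 0 0.5 0.35")

```text
time: 16.55
ee_pos: [0.4971, 0.006, 0.0979]
ee_rot: [0.02, 1.0, 0.0, 0.0]
contact_force: [0.6, 0.4, 0.3]
width: 0.0274
gripper_force: 0.0
```

Call:
jog_arm(commands="0 0 0 0.9 0.35;0 0 0 0.9 0.35;0 0 0 0.9 0.35;0 0 0 0.9 0.35;0 0 0 0.9 0.35;0 0 0 0.9 0.35;0 0 0 0.9 0.35;0 0 0 0.9 0.35;0 0 0 0.9 0.35;0 0 0 0 0.35")

```text
time: 17.55
ee_pos: [0.4977, 0.0062, 0.0986]
ee_rot: [0.337, 0.942, 0.0, 0.001]
contact_force: [-0.3, 0.8, 6.0]
width: 0.0275
gripper_force: 7.6
```

```bash
python3 - <<'E'
from h import *
w=snap('wrist','w7'); print(est(w,-1),est(snap('scene','s7'),-1)); o=arm.observe();print(Ro.from_quat(o['ee_rot']).as_euler('xyz')[2]+np.pi,o['contact_force'],o['qpos'])
E
```

```text
([185.096, 0.7, 0.0, 0.002], 'avg', np.float64(0.711)) ([108.164, 0.73, 0.0, 0.0], 'avg', np.float64(0.715))
5.59970392337313 [-0.90607004  0.44532757  7.49345606] [ 0.3930498   0.48538594 -0.6801672   1.99158634  0.42013168  0.80408094
  0.35942191]
```

Call:
jog_arm(commands="0 0 0 0.5 0.32;0 0 0 0.5 0.32;0 0 0 0.5 0.32;0 0 0 0.5 0.32;0 0 0 0.5 0.32;0 0 0 0.5 0.32;0 0 0 0.5 0.32;0 0 0 0.5 0.32;0 0 0 0.5 0.32;0 0 0 0 0.32")

```text
time: 18.65
ee_pos: [0.4979, 0.0072, 0.0986]
ee_rot: [0.499, 0.867, 0.001, 0.001]
contact_force: [-0.2, 2.7, 6.5]
width: 0.0289
gripper_force: 12.0
```

```bash
python3 - <<'E'
from h import *
w=snap('wrist','w8'); print(est(w,-1),est(snap('scene','s8'),-1)); o=arm.observe();print(Ro.from_quat(o['ee_rot']).as_euler('xyz')[2]+np.pi,o['contact_force'],o['qpos'])
E
```

```text
([184.838, 1.21, 0.0, 0.001], 'avg', np.float64(1.214)) ([16.787, -0.02, -0.003, 0.003], 'avg', np.float64(-0.027))
5.240499486865909 [0.09310894 2.81791659 7.2754998 ] [ 0.32754327  0.46282827 -0.58959115  1.99629462  0.35876162  0.78192203
  0.05699029]
```

Call:
jog_arm(commands="0 0 0 -0.5 0.35;0 0 0 -0.5 0.35;0 0 0 -0.5 0.35;0 0 0 -0.5 0.35;0 0 0 -0.5 0.35;0 0 0 -0.5 0.35;0 0 0 0 0.35;0 0 0 0 0.35;0 0 0 0 0.35;0 0 0 0 0.35")

```text
time: 19.75
ee_pos: [0.498, 0.0062, 0.0986]
ee_rot: [0.391, 0.92, 0.001, 0.001]
contact_force: [1.1, 1.0, 5.7]
width: 0.0282
gripper_force: 9.8
```

```bash
python3 - <<'E'
from h import *
w=snap('wrist','w9'); print(est(w,-1)); o=arm.observe();print(o['contact_force'],o['width'])
E
```

```text
([186.223, 0.97, 0.0, 0.001], 'avg', np.float64(0.94))
[-0.38099062  0.93094679  5.40969546] 0.027944851149997802
```

Call:
jog_arm(commands="0 0 0 0.5 0.35;0 0 0 0.4 0.35;0 0 0 0 0.35;0 0 0 0 0;0 0 0 0 0;0 0 0 0 0;0 0 -0.5 0 0;0 0 -1 0 0;0 0 -1 0 0;0 0 -1 0 0")

```text
time: 20.8
ee_pos: [0.4965, 0.006, 0.1867]
ee_rot: [0.425, 0.905, 0.0, -0.0]
contact_force: [0.6, -0.8, -0.4]
width: 0.0426
gripper_force: 0.0
```

```bash
python3 - <<'E'
from h import *
w=snap('wrist','w10'); print(est(w,-1),est(snap('scene','s10'),-1),est(load('s10'),1),est(snap('top','t10'),-1))
o=arm.observe();print(o['contact_force'],o['width'],o['qpos']); mv(-.011,0,.03,0)
E
```

```text
([167.832, 1.03, 0.0, 0.001], 'avg', np.float64(1.023)) ([100.7, 1.03, 0.0, -0.001], 'avg', np.float64(1.03)) ([80.499, -0.59, 0.003, 0.003], 'avg', np.float64(-0.579)) ([104.72, 1.03, 0.0, 0.001], 'avg', np.float64(1.026))
[ 0.16433487 -0.05935634 -0.59658016] 0.04288822519542628 [ 0.42440194  0.35946664 -0.69416355  1.8955999   0.27575361  0.97927206
  0.2997517 ]
target [ 0.5155 -0.0989  0.0972] tcp [0.4977 0.0059 0.1872] units [-3.67 -2.14  3.6 ]
```

Both dials are on code (left about 1.03, right about -0.55). Now the pull handle.

Call:
jog_arm(commands="-0.3 -0.2 0 -1 0;-0.3 -0.2 0 -1 0;-0.3 -0.2 0 -1 0;-0.3 -0.2 0 -1 0;-0.2 -0.2 0 -1 0;0 -0.2 0 -1 0;0 -0.2 0 -1 0;0 -0.2 0 -1 0;0 -0.2 0 -1 0;0 -0.2 0 -1 0")

```text
time: 21.95
ee_pos: [0.4978, -0.06, 0.1845]
ee_rot: [0.037, 0.999, 0.0, -0.001]
contact_force: [0.1, -0.5, 0.6]
width: 0.0428
gripper_force: 0.0
```

Call:
jog_arm(commands="0 0 0 -1 0;0 0 0 -1 0;0 0 0 -1 0;0 0 0 -0.94 0;0 0 0 0 0;0 0 0 0 0;0 0 0 0 0;0 0 0 0 0;0 0 0 0 0;0 0 0 0 0")

```text
time: 22.95
ee_pos: [0.4986, -0.0597, 0.1851]
ee_rot: [-0.118, 0.993, -0.0, 0.0]
contact_force: [-0.8, -0.6, 0.2]
width: 0.0431
gripper_force: 0.0
```

```bash
python3 - <<'E'
from h import *
mv(-.024,0,.031,0); print(Ro.from_quat(arm.observe()['ee_rot']).as_euler('xyz')[2]-np.load('st.npz')['yaw'])
E
```

```text
target [ 0.5046 -0.1015  0.0906] tcp [ 0.4986 -0.0597  0.1851] units [ 0.16 -1.68  3.78]
-3.14201278482691
```

Call:
jog_arm(commands="0.08 -0.84 0 0 0;0.08 -0.84 0 0 0;0 0 0 0 0;0 0 0.5 0 0;0 0 0.6 0 0;0 0 0.6 0 0;0 0 0.6 0 0;0 0 0.6 0 0;0 0 0.6 0 0;0 0 0.28 0 0")

```text
time: 23.95
ee_pos: [0.5037, -0.1014, 0.0887]
ee_rot: [-0.119, 0.993, 0.0, -0.001]
contact_force: [-0.3, -0.4, 0.3]
width: 0.0429
gripper_force: 0.0
```

Call:
jog_arm(commands="0 0 0 0 0.3;0 0 0 0 0.5;0 0 0 0 0.7;0 0 0 0 0.9;0 0 0 0 1;0 0 0 0 1;0 0 0 0 1;0 0 0 0 1;0 0 0 0 1;0 0 0 0 1", force=60)

```text
time: 24.95
ee_pos: [0.505, -0.1014, 0.0911]
ee_rot: [-0.118, 0.993, -0.0, 0.0]
contact_force: [-1.0, 0.9, 6.2]
width: 0.0154
gripper_force: 59.3
```

Call:
jog_arm(commands="0.09 0 -0.13 0 1;0.09 0 -0.13 0 1;0.09 0 -0.13 0 1;0.09 0 -0.13 0 1;0.09 0 -0.13 0 1;0.09 0 -0.13 0 1;0.09 0 -0.13 0 1;0.09 0 -0.13 0 1;0 0 0 0 1;0 0 0 0 1")

```text
time: 25.95
ee_pos: [0.4882, -0.1054, 0.116]
ee_rot: [-0.118, 0.993, 0.001, 0.001]
contact_force: [14.1, 2.3, -20.8]
width: 0.0147
gripper_force: 66.6
```

```bash
python3 - <<'E'
from h import *
o=arm.observe();S=np.load('st.npz');print('pulled',(np.array(o['ee_pos'])-[.505,-.1014,.0911])@S['n'],np.array(o['contact_force'])@S['n'],o['contact_force'])
s=snap('scene','s12');print(est(s,-1),est(s,1))
E
```

```text
pulled 0.03029505812834225 -25.209698440094126 [ 14.05144954   2.32756069 -20.82916176]
([96.924, 1.03, 0.0, -0.001], 'avg', np.float64(1.03)) ([16.502, 1.66, -0.003, -0.002], 'avg', np.float64(1.664))
```

At the stop (30 mm, load well above the spring's). I'll hold briefly, guide it home, release and lift.

Call:
jog_arm(commands="0 0 0 0 1;0 0 0 0 1;-0.09 0 0.13 0 1;-0.09 0 0.13 0 1;-0.09 0 0.13 0 1;-0.09 0 0.13 0 1;-0.09 0 0.13 0 1;-0.09 0 0.13 0 1;-0.09 0 0.13 0 1;-0.09 0 0.13 0 1")

```text
time: 27.0
ee_pos: [0.5051, -0.1014, 0.0908]
ee_rot: [-0.118, 0.993, -0.0, 0.0]
contact_force: [-12.3, -0.8, 34.3]
width: 0.0147
gripper_force: 74.8
```

Call:
jog_arm(commands="0 0 0 0 0.5;0 0 0 0 0.2;0 0 0 0 0;0 0 0 0 0;0 0 -0.4 0 0;0 0 -0.8 0 0;0 0 -0.8 0 0;0 0 -0.8 0 0;0 0 -0.8 0 0;0 0 -0.8 0 0")

```text
time: 28.0
ee_pos: [0.5044, -0.1014, 0.2021]
ee_rot: [-0.119, 0.993, -0.0, 0.0]
contact_force: [0.2, 0.9, -0.5]
width: 0.0424
gripper_force: 0.0
```

```bash
python3 - <<'E'
from h import *
o=arm.observe();print(o['contact_force'],o['width'],o['ee_pos'])
w=snap('wrist','w13');s=snap('scene','s13');print(est(s,-1),est(s,1),est(w,-1),est(w,1))
# pull home? compare handle patch in scene with start picture
d=cv2.absdiff(s['image'],load('s0')['image']).max(2); print('diff handle',d[228:268,270:314].mean(), (d[228:268,270:314]>40).sum())
S=np.load('st.npz');print([proj(s,S['O']+S['u']*p+S['n']*.05).round().tolist() for p in(-.04,.04)])
E
```

```text
[ 0.18078139  0.9135798  -0.45953768] 0.04243939723528069 [ 0.50439606 -0.10137941  0.20214316]
([95.687, 1.03, 0.0, -0.001], 'avg', np.float64(1.03)) ([78.674, -0.59, 0.003, 0.003], 'avg', np.float64(-0.579)) ([184.404, 1.06, 0.003, -0.001], 'avg', np.float64(1.045)) ([172.41, -0.59, 0.003, 0.003], 'avg', np.float64(-0.567))
diff handle 6.248295454545454 0
[[312.0, 264.0], [278.0, 231.0]]
```

```bash
python3 -c "
from workcell import arm
print(arm.hand_in())"
```

```text
the job is handed in; nothing more can be done
None
```

I handed in the job: the left dial reads about 1.03 rad and the right about -0.57 rad, the handle was pulled to its stop at about 30 mm, held and returned home, and the arm was clear above the station; the simulator returned no verdict, and I made no displacement check on the loose things.

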